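Set out the colours and the pattern for the next baubles

TASK

Get the bench ready for painting the next baubles: stand each of the three paint pots upright in the pot holder of its own colour, down on the floor of the well, and take the pattern panel out of its wooden rest and press its bottom edge straight down between the sprung jaws of the clip, fully home on the seat and centred, so that it stands upright by itself. Keep the pots upright as you carry them, and do not disturb the wet bauble or the jar of rinse water.

Things in the scene. Friction and masses are not known exactly. Their poses are not given: they have to be found in the camera images.
- pot_red: small round paint pot, red body, pinkish-white screw lid, 36 mm in diameter and 53 mm tall, about 0.1 kg, lid fixed; loose, standing upright on the table. Origin at the centre of its underside, z up.
- pot_green: small round paint pot, green body, white screw lid with green specks, 34 mm in diameter and 59 mm tall, about 0.1 kg, lid fixed; loose, standing upright on the table. Origin at the centre of its underside, z up.
- pot_blue: small round paint pot, navy blue all over, 41 mm in diameter and 47 mm tall, about 0.1 kg, lid fixed; loose, standing upright on the table. Origin at the centre of its underside, z up.
- holder_red: fixed, weighted round pot holder of pale wood, 80 mm across its foot, with a red well. The rim stands 21 mm above the table; the well is 59 mm wide at the mouth, narrows to 47 mm, and its flat floor lies 8 mm above the table. Origin on its axis at the table, z up.
- holder_green: fixed, weighted round pot holder of pale wood, 78 mm across its foot, with a dark green well. The rim stands 21 mm above the table; the well is 57 mm wide at the mouth, narrows to 45 mm, and its flat floor lies 8 mm above the table. Origin on its axis at the table, z up.
- holder_blue: fixed, weighted round pot holder of pale wood, 85 mm across its foot, with a dark navy blue well. The rim stands 21 mm above the table; the well is 64 mm wide at the mouth, narrows to 52 mm, and its flat floor lies 8 mm above the table. Origin on its axis at the table, z up.
- panel: loose white 4 mm board, 80 mm wide (y), painted alike on both faces with a cream bauble; along its top a black grip rail, 12 mm thick (x), 84 wide, from 94 to 112 mm above the bottom edge. 0.08 kg. Origin: middle of the bottom edge, z up. It starts on edge, leaning up to 4 deg, in the slot (24 mm deep, floor 8 mm up) of a brown wooden rest 32 mm high: grip the rail's flat faces, lift straight out.
- clip: fixed sprung clip on a grey foot 66 x 84 x 8 mm. Two steel jaws, 60 mm long (y), meet on the middle plane 42 mm above the table and flare to a mouth 18 mm wide (x) at 68 mm. The panel's edge, pushed down (10 to 15 N), parts them and comes to rest on the seat 10 mm above the table; panel y along clip y, either way round. Origin: centre of the foot at the table; z up.
- bauble_wet: bystander: freshly painted cream bauble standing in a card ring, 72 mm wide, 100 mm tall, origin at the centre of its underside
- rinse_jar: bystander: tall glass jar of dark rinse water, pale lid, 68 mm wide, 109 mm tall, origin at the centre of its underside

How it is judged:
At the end, for the whole second after the job is handed in: Each pot is in its own colour's holder: within 10 mm of the axis, underside under 12 mm high, within 7 deg of upright. Panel in the clip: bottom edge under 14 mm high, within 6 mm of the middle plane and 15 mm along it, aligned and upright within 8.6 deg, either face. All at rest (horizontal distance between pot_red and holder_red below 0.01 m and z of pot_red in the frame of holder_red below 0.012 m and angle between each of pot_red, pot_green, pot_blue's own z axis and vertical below 0.12 rad and linear speed of each of pot_red, pot_green, pot_blue, panel below 0.02 m/s and horizontal distance between pot_green and holder_green below 0.01 m and z of pot_green in the frame of holder_green below 0.012 m and horizontal distance between pot_blue and holder_blue below 0.01 m and z of pot_blue in the frame of holder_blue below 0.012 m and x of panel in the frame of clip between -0.006 and 0.006 m and y of panel in the frame of clip between -0.015 and 0.015 m and z of panel in the frame of clip below 0.014 m and angle between panel's own z axis and vertical below 0.15 rad and angle between the y axis of panel and the y axis of clip, either way round below 0.15 rad); the robot touches nothing.
It fails at once if the red pot is tipped by more than 35 degrees (angle between pot_red's own z axis and vertical above 0.61 rad).
It fails at once if the green pot is tipped by more than 35 degrees (angle between pot_green's own z axis and vertical above 0.61 rad).
It fails at once if the blue pot is tipped by more than 35 degrees (angle between pot_blue's own z axis and vertical above 0.61 rad).
It fails at once if the wet bauble is shoved more than 25 mm from where it stood or knocked over (distance of bauble_wet from where it was at the start of the episode above 0.025 m or angle between bauble_wet's own z axis and vertical above 0.4 rad).
It fails at once if the rinse jar is shoved more than 25 mm from where it stood or knocked over (distance of rinse_jar from where it was at the start of the episode above 0.025 m or angle between rinse_jar's own z axis and vertical above 0.4 rad).
It also fails if it takes over 118 s, if anything falls off the work surface, if the arm or the gripper's body presses on something with over 40 N, if the wrist force passes 120 N, or if a joint passes its speed limit or range.

ROBOT

A 7-joint arm with a two-finger parallel gripper is mounted at the origin on a cart in front of the work surface, level with it; the furniture and walls round the work are solid. World frame = base frame: x ahead of the robot, y to its left, z up, the work surface at z = 0. Lengths are in m, angles in rad, forces in N, time in s.
With the tool pointing down it reaches from about 0.425 to 0.875 m from the base axis. Payload 8.4 kg.
Tool frame: the origin (TCP) lies on the centre line of the jaws, within the pads' length; the fingertips stand 22 mm ahead of it and the grasp point (between the pads) lies 3 mm ahead of it; z points along the fingers, y is the line along which they close (so a half turn about z gives the same grasp; the last joint's range is limited). The gripper opens to 85 mm and grips with 20 to 120 N. Pads are 22 mm wide; open, the fingers measure 114 mm over their backs; the gripper's body (76 mm by 85 mm) begins 54 mm behind the grasp point. The pads swing forward as they close: fully open they stand 13 mm farther back than shut.
Start: joints at [1.111, 0.333, 0.04, 1.465, -0.013, 1.343, -0.059], TCP at [0.229, -0.608, 0.253] pointing down, gripper open.
Joint ranges: [-2.58, 2.58], [-0.38, 2.09], [-1.3, 1.39], [0.25, 2.4], [-1.5, 4.64], [0.08, 2.09], [-2.65, 2.65]. Speed limits (rad/s): [2.22, 2.22, 2.79, 2.79, 3.14, 3.14, 3.14].

INTERFACE

Orientations are given as a unit quaternion [w, x, y, z].
In Python, from rig import arm gives the robot as it stands.
- The arm moves only by the shell command python3 steer.py 'ROWS' [FORCE]. ROWS is rows parted by semicolons, their numbers by spaces, 1 to 10 of them, each of 5 numbers: dx, dy, dz in m, then a turn about the tool's z in rad, then the finger opening in m; each row is the pose to reach, as a shift and turn from the pose commanded when the command began, along the tool's axes at that moment; what a row does not reach only later rows make up. A row lasts 1/12 s, in which the tool goes at most 0.0417 m and 0.125 rad, less where a joint would pass 70% of its speed; a pose out of reach is approached as far as the arm can. The fingers move at their own pace and stop on an object; FORCE is the grip in N (left out, the last holds). Time passes only in rows, so rows that do not move let the fingers close. It prints the time, the measured TCP pose, the force, the opening and the grip force at its end.
- arm.get_obs(): the state, without advancing time (a new reading comes with each control period).
- arm.read_camera(name): name is "side" or "top" or "wrist"; returns a dict with "img" (480x640x3 uint8, red, green, blue), "range_z" (480x640 float32, m along the optical axis (not along the pixel's ray), 0 where there is no reading), "mtx" (3x3 intrinsics, pixels), "origin" and "attitude" of the camera in the world. Camera axes: x right, y down, z forward; pixel columns grow to the right and rows downward; lengths in m; the calibration is good to about 2 mm. A picture is of the moment at which its call begins.
- arm.close_job(): hands the job in; it is judged then, once.
The state is a dict: "time": time; "joint_pos": joint angles; "qvel": joint speeds; "joint_torque": joint torques, N m; "tool_pos": TCP position; "ee_rot": TCP orientation; "wrist_force": force on the tool from outside, world axes, zero at the start; "moment": the same for the moment, N m; "gripper_width": finger opening in m; "gripper_force": force on a finger pad.
Only numpy, scipy, OpenCV 4.12 (cv2) and the standard library are available. Lean on these libraries where they do the work, as an engineer would, in place of code of your own. Each camera call takes 0.05 s, during which the arm holds its last target. There are 200 camera calls.

## Working session

There is one attempt and no reset: what is moved stays moved. The work goes in short steps, Python scripts to look and compute and a shell command to move; the robot and the scene stay as the last step left them, time stands still between calls to the robot, and variables do not carry over. Pictures are saved under pics/ and viewed, at most 14 in all, crops included, and the job is handed in when it is done.

```bash
ls; mkdir -p pics; cat > h.py <<'E'
import numpy as np,cv2
from rig import arm
from scipy.spatial.transform import Rotation as R
def rot(a):
    a=np.array(a); return a if a.shape==(3,3) else R.from_quat([a[1],a[2],a[3],a[0]]).as_matrix()
def cam(n,save=True,tag=''):
    c=arm.read_camera(n); 
    if save: cv2.imwrite(f'pics/{n}{tag}.png',c['img'][:,:,::-1])
    np.savez(f'pics/{n}{tag}.npz',**{k:c[k] for k in ('img','range_z','mtx','origin','attitude')}); return c
def cloud(c):
    z=c['range_z'];v,u=np.mgrid[:480,:640];K=c['mtx']
    p=np.stack([(u-K[0,2])*z/K[0,0],(v-K[1,2])*z/K[1,1],z],-1)
    return p@rot(c['attitude']).T+np.array(c['origin'])
E
python3 - <<'E'
from h import *
for n in('top','side','wrist'):
    c=cam(n); print(n,c['origin'],c['attitude'],c['mtx'][0])
print(arm.get_obs())
E
```

```text
pics
rig.py
steer.py
top [ 0.2258942  -0.10391807  0.88168018] [-0.10739848  0.75206592 -0.64322931  0.09549072] [468.85114481   0.         325.32631643]
side [0.47477554 0.82025274 0.4172031 ] [ 0.0054438  -0.00136446  0.83118395 -0.55596919] [455.45710656   0.         318.93345659]
wrist [ 0.29900551 -0.58195287  0.37315629] [ 0.12073037  0.8134783  -0.56268066 -0.08406962] [333.74015488   0.         317.66903859]
{'time': 0.15, 'joint_pos': array([ 1.11079507,  0.33374748,  0.0398515 ,  1.46608454, -0.01338342,
        1.34333344, -0.0584672 ]), 'qvel': array([ 0.00032519, -0.00140317,  0.00100619, -0.00419281,  0.00094299,
       -0.0010466 , -0.00079169]), 'joint_torque': array([ 2.65520095e-03, -6.59044504e+01,  1.36743832e+00, -4.05870008e+01,
        1.70516985e-02,  9.55929776e-03, -7.61819365e-06]), 'tool_pos': array([ 0.22933112, -0.60782816,  0.25261797]), 'ee_rot': array([-6.33034004e-04,  9.83767836e-01,  1.79444747e-01, -1.62917206e-04]), 'wrist_force': array([-0.85707459,  0.27273949, -0.50725147]), 'moment': array([ 0.02799984, -0.00350554, -0.00921803]), 'gripper_force': 0.0, 'gripper_width': 0.08519079868998125}
```

View pics/top.png

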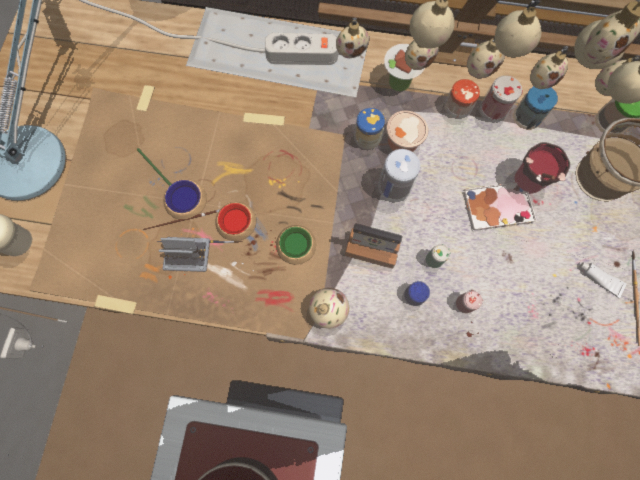

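View pics/side.png

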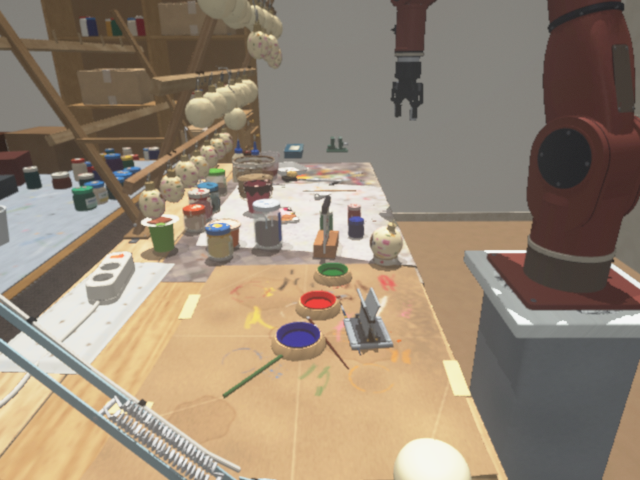

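The top picture shows the holders: blue at (184,198), red (235,221), green (295,244). The clip is at (186,254) and the panel rest at (374,244). The pots are green (438,256), blue (418,293) and red (470,300); the bauble is at (328,309) and the jar at (400,170). The side view confirms the layout, with the panel standing at (326,215).

```bash
cat > m.py <<'E'
from h import *
c=dict(np.load('pics/top.npz'));P=cloud(c)
np.set_printoptions(precision=4,suppress=True)
print('table z',[P[v,u,2].round(4) for u,v in((260,180),(120,240),(420,330),(500,250))])
def reg(n,u,v,r,lo,hi):
    q=P[v-r:v+r,u-r:u+r].reshape(-1,3);q=q[(q[:,2]>lo)&(q[:,2]<hi)]
    (x,y),rad=cv2.minEnclosingCircle(q[:,:2].astype(np.float32))
    print(n,len(q),'circ',np.array([x,y,rad]),'mid',(np.percentile(q[:,:2],2,0)+np.percentile(q[:,:2],98,0))/2,'zmax',np.percentile(q[:,2],98))
    return q
for n,u,v,h in(('pr',470,300,.053),('pg',438,256,.059),('pb',418,293,.047)): reg(n,u,v,16,h-.006,h+.008)
for n,u,v in(('hr',235,221),('hg',295,244),('hb',184,198)): reg(n,u,v,26,.017,.026)
q=reg('bauble',328,309,26,.02,.12);q=reg('jar',400,170,30,.09,.125)
q=reg('rail',374,242,34,.098,.14);print(cv2.minAreaRect(q[:,:2].astype(np.float32)))
q=reg('rest',374,242,34,.026,.036);print(cv2.minAreaRect(q[:,:2].astype(np.float32)))
q=reg('clipfoot',186,254,30,.004,.012);print(cv2.minAreaRect(q[:,:2].astype(np.float32)))
q=reg('clipjaw',186,254,30,.06,.08);print(cv2.minAreaRect(q[:,:2].astype(np.float32)))
a=cv2.resize(c['img'][215:275,340:420],None,fx=5,fy=5,interpolation=2);b=cv2.resize(c['img'][225:285,146:226],None,fx=5,fy=5,interpolation=2)
cv2.imwrite('pics/crop1.png',np.hstack([a,b])[:,:,::-1])
E
python3 m.py
```

```text
table z [np.float64(-0.0004), np.float64(0.0005), np.float64(0.0032), np.float64(-0.0008)]
pr 295 circ [ 0.3963 -0.3468  0.0179] mid [ 0.3958 -0.347 ] zmax 0.055133130387773406
pg 249 circ [ 0.4716 -0.2826  0.0169] mid [ 0.4714 -0.2825] zmax 0.06098683287442973
pb 368 circ [ 0.3974 -0.2521  0.0199] mid [ 0.397 -0.252] zmax 0.049144145870254674
hr 388 circ [0.4876 0.1101 0.0356] mid [0.4876 0.1103] zmax 0.024121009152403755
hg 396 circ [ 0.4592 -0.0148  0.0349] mid [ 0.459  -0.0146] zmax 0.023719192357945548
hb 397 circ [0.5175 0.2192 0.0386] mid [0.5165 0.2195] zmax 0.023857466332391025
bauble 1280 circ [ 0.3427 -0.0964  0.0358] mid [ 0.3408 -0.0965] zmax 0.09075309597227156
jar 977 circ [ 0.6082 -0.1903  0.035 ] mid [ 0.6087 -0.1889] zmax 0.11081402399262964
rail 451 circ [ 0.4683 -0.159   0.0419] mid [ 0.471  -0.1592] zmax 0.12283155708037308
((0.47182655334472656, -0.15945687890052795), (0.0836731493473053, 0.013470828533172607), 83.17362213134766)
rest 724 circ [ 0.4721 -0.1615  0.0529] mid [ 0.4657 -0.1608] zmax 0.03551805640411194
((0.4707156717777252, -0.16103552281856537), (0.09624704718589783, 0.04868025332689285), 82.97837829589844)
clipfoot 814 circ [0.4072 0.1967 0.081 ] mid [0.4096 0.1988] zmax 0.01177573037503457
((0.4088558256626129, 0.19492822885513306), (0.11733204126358032, 0.1194300726056099), 9.075114250183105)
clipjaw 273 circ [0.4069 0.1903 0.0319] mid [0.4078 0.1905] zmax 0.07205400351394335
((0.40782809257507324, 0.1906251460313797), (0.026562955230474472, 0.05927933380007744), 8.051111221313477)
```

```bash
python3 - <<'E'
from h import *
print(rot(arm.get_obs()['ee_rot']))
E
```

```text
[[ 9.35599112e-01  3.53063735e-01 -5.47734668e-04]
 [ 3.53064148e-01 -9.35598364e-01  1.18704771e-03]
 [-9.33561601e-05 -1.30398626e-03 -9.99999145e-01]]
```
View pics/crop1.png

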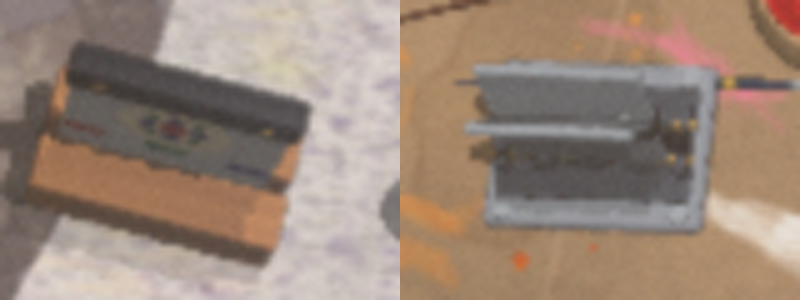

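The crop shows the panel's rail leaning slightly in the rest. The clip foot corners are at full-image (209,239), (207,271) and (164,270). I'll turn the tool so its y lies along world +x, moving over the red pot at the same time.

```bash
R="0.248 -0.185 0.1 -1.209 0.06"; python3 steer.py '0.248 -0.185 0.1 -1.209 0.06;0.248 -0.185 0.1 -1.209 0.06;0.248 -0.185 0.1 -1.209 0.06;0.248 -0.185 0.1 -1.209 0.06;0.248 -0.185 0.1 -1.209 0.06;0.248 -0.185 0.1 -1.209 0.06;0.248 -0.185 0.1 -1.209 0.06;0.248 -0.185 0.1 -1.209 0.06;0.248 -0.185 0.1 -1.209 0.06;0.248 -0.185 0.1 -1.209 0.06' 30
python3 steer.py '0 0 0 0 0.06;0 0 0 0 0.06'
python3 - <<'E'
from h import *
print(rot(arm.get_obs()['ee_rot']).round(3))
c=dict(np.load('pics/top.npz'));K=c['mtx'];A=rot(c['attitude'])
w=[]
for u,v in((209,238.6),(207,271),(163.6,270)):
    d=A@np.array([(u-K[0,2])/K[0,0],(v-K[1,2])/K[1,1],1]);o=c['origin'];p=o+d*(.008-o[2])/d[2];w.append(p[:2]);print(p.round(4))
print('ctr',(w[0]+w[2])/2,'yaw',np.degrees(np.arctan2(*(w[0]-w[1])[::-1])),np.degrees(np.arctan2(*(w[2]-w[1])[::-1])))
cam('wrist',tag='2')
E
```

```text
time: 0.98
tool_pos: [0.3972, -0.3448, 0.1525]
ee_rot: [-0.001, 0.703, 0.711, 0.0]
wrist_force: [0.6, -0.7, 0.0]
gripper_width: 0.0601
gripper_force: 0.0
time: 1.15
tool_pos: [0.396, -0.3477, 0.1532]
ee_rot: [-0.0, 0.709, 0.706, -0.0]
wrist_force: [-0.1, -0.1, 1.0]
gripper_width: 0.0599
gripper_force: 0.0
[[ 0.004  1.    -0.   ]
 [ 1.    -0.004  0.   ]
 [ 0.    -0.    -1.   ]]
[0.4437 0.1535 0.008 ]
[0.3804 0.1429 0.008 ]
[0.3695 0.2247 0.008 ]
ctr [0.40657613 0.18908047] yaw 9.5218387250672 97.59623469686652
```

Clip centre is about (0.407, 0.190) with yaw about 8°, and the jaw measurement agrees. Now lowering to the red pot and gripping it.

```bash
python3 steer.py '0 0 0.03 0 0.06;0 0 0.06 0 0.06;0 0 0.09 0 0.06;0 0 0.113 0 0.06;0 0 0.113 0 0.06;0 0 0.113 0 0.06;0 0 0.113 0 0.03;0 0 0.113 0 0.03;0 0 0.113 0 0.03;0 0 0.113 0 0.03' 30
python3 steer.py '0 0 0 0 0.03;0 0 0 0 0.03;0 0 -0.02 0 0.03;0 0 -0.05 0 0.03;0 0 -0.08 0 0.03;0 0 -0.12 0 0.03;0 0 -0.16 0 0.03;0 0 -0.17 0 0.03;0 0 -0.17 0 0.03' 30
python3 - <<'E'
from h import *
c=cam('wrist',tag='3')
E
```

```text
time: 2.03
tool_pos: [0.3971, -0.3485, 0.0423]
ee_rot: [0.002, 0.708, 0.707, -0.0]
wrist_force: [-1.0, 0.9, 7.8]
gripper_width: 0.0354
gripper_force: 29.7
time: 2.78
tool_pos: [0.398, -0.3488, 0.2153]
ee_rot: [0.004, 0.708, 0.707, 0.0]
wrist_force: [0.4, 0.5, -0.3]
gripper_width: 0.0352
gripper_force: 30.4
```

View pics/wrist3.png

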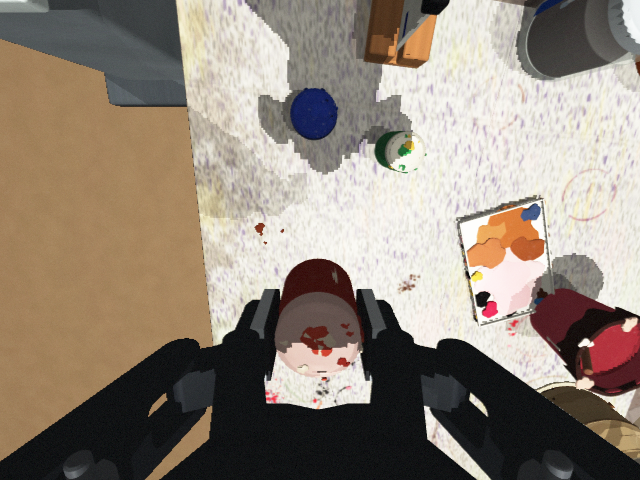

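The red pot is held upright between the pads at about (318,320). The blue (314,112) and green (400,150) pots are undisturbed. Carrying it over holder_red.

```bash
python3 steer.py '0.04 0.01 0 0 0.03;0.08 0.02 0 0 0.03;0.12 0.03 0 0 0.03;0.16 0.04 0 0 0.03;0.2 0.05 0 0 0.03;0.24 0.06 0 0 0.03;0.28 0.07 0 0 0.03;0.32 0.08 0 0 0.03;0.36 0.09 0 0 0.03;0.4 0.09 0 0 0.03' 30
python3 steer.py '0.03 0 0 0 0.03;0.05 0 0.0 0 0.03;0.058 0 0 0 0.03;0.058 0 0 0 0.03;0.058 0 0.0 0 0.03'
```

```text
time: 3.67
tool_pos: [0.4867, 0.0543, 0.2091]
ee_rot: [-0.001, 0.708, 0.707, -0.0]
wrist_force: [1.0, -0.8, -0.8]
gripper_width: 0.0351
gripper_force: 30.4
time: 4.08
tool_pos: [0.4863, 0.1094, 0.2094]
ee_rot: [-0.0, 0.708, 0.707, -0.001]
wrist_force: [-0.8, -0.9, -0.9]
gripper_width: 0.0353
gripper_force: 30.4
```

```bash
python3 steer.py '0.0 0.001 0.03 0 0.03;0 0.001 0.07 0 0.03;0 0.001 0.11 0 0.03;0 0.001 0.13 0 0.03;0 0.001 0.145 0 0.03;0 0.001 0.155 0 0.03;0 0.001 0.155 0 0.03;0 0.001 0.157 0 0.03;0 0.001 0.158 0 0.03;0 0.001 0.158 0 0.03' 30
```

```text
time: 4.92
tool_pos: [0.4884, 0.1102, 0.0532]
ee_rot: [0.001, 0.708, 0.707, 0.001]
wrist_force: [0.7, 0.2, -1.0]
gripper_width: 0.0352
gripper_force: 30.4
```

```bash
python3 steer.py '0 0 0.002 0 0.03;0 0 0.003 0 0.03;0 0 0.003 0 0.03' 30;  python3 steer.py '0 0 0 0 0.045;0 0 0 0 0.055;0 0 0 0 0.06;0 0 -0.01 0 0.06;0 0 -0.04 0 0.06;0 0 -0.08 0 0.06;0 0 -0.12 0 0.06;0 0 -0.16 0 0.06;0 0 -0.16 0 0.06' 30
python3 - <<'E'
from h import *
c=cam('wrist',tag='4')
E
```

```text
time: 5.17
tool_pos: [0.4883, 0.1105, 0.0504]
ee_rot: [0.001, 0.707, 0.707, 0.0]
wrist_force: [-1.5, -1.2, 7.6]
gripper_width: 0.0349
gripper_force: 31.2
time: 5.92
tool_pos: [0.4908, 0.112, 0.2177]
ee_rot: [0.003, 0.707, 0.707, 0.004]
wrist_force: [1.5, 0.4, -0.2]
gripper_width: 0.0597
gripper_force: 0.0
```

View pics/wrist4.png

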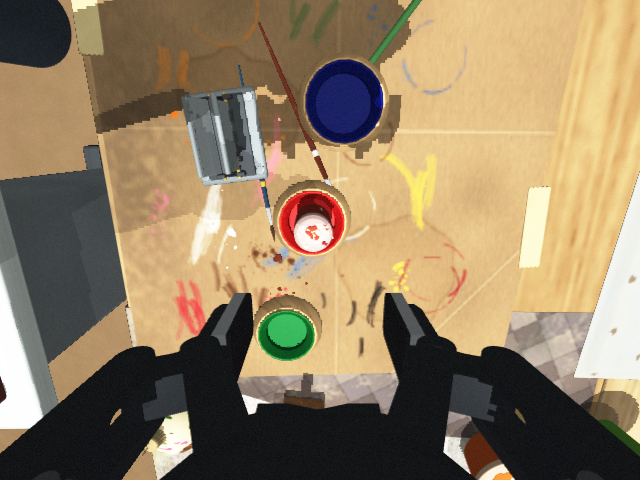

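The red pot stands in the red well at (313,232), upright and on the floor (contact was at the expected height). The clip is visible at (226,135). Next, the blue pot.

```bash
python3 steer.py '-0.04 -0.01 0 0 0.065;-0.08 -0.02 0 0 0.065;-0.12 -0.03 0 0 0.065;-0.16 -0.04 0 0 0.065;-0.2 -0.05 0 0 0.065;-0.24 -0.06 0 0 0.065;-0.28 -0.07 0 0 0.065;-0.32 -0.085 0 0 0.065;-0.362 -0.092 0 0 0.065;-0.362 -0.092 0 0 0.065' 30
python3 steer.py '0 0 0 0 0.065;0 0 0 0 0.065'
```

```text
time: 6.8
tool_pos: [0.3918, -0.2586, 0.2088]
ee_rot: [-0.0, 0.711, 0.704, -0.001]
wrist_force: [0.2, 0.3, -0.6]
gripper_width: 0.0651
gripper_force: 0.0
time: 6.97
tool_pos: [0.3952, -0.2507, 0.2089]
ee_rot: [-0.001, 0.708, 0.707, 0.0]
wrist_force: [-0.8, 0.7, 0.4]
gripper_width: 0.0649
gripper_force: 0.0
```

```bash
python3 steer.py '-0.001 0.002 0.04 0 0.065;-0.001 0.002 0.08 0 0.065;-0.001 0.002 0.12 0 0.065;-0.001 0.002 0.15 0 0.065;-0.001 0.002 0.168 0 0.065;-0.001 0.002 0.168 0 0.065;-0.001 0.002 0.168 0 0.065;-0.001 0.002 0.168 0 0.035;-0.001 0.002 0.168 0 0.035;-0.001 0.002 0.168 0 0.035' 30
python3 steer.py '0 0 0 0 0.035;0 0 0 0 0.035'
python3 steer.py '0 0 -0.02 0 0.035;0 0 -0.05 0 0.035;0 0 -0.09 0 0.035;0 0 -0.13 0 0.035;0 0 -0.17 0 0.035;0 0 -0.17 0 0.035;0.04 0.008 -0.17 0 0.035;0.08 0.016 -0.17 0 0.035;0.12 0.024 -0.17 0 0.035;0.16 0.032 -0.17 0 0.035' 30
```

```text
time: 7.8
tool_pos: [0.3985, -0.2527, 0.0432]
ee_rot: [0.001, 0.707, 0.707, 0.0]
wrist_force: [-1.4, 2.0, 6.4]
gripper_width: 0.04
gripper_force: 29.6
time: 7.97
tool_pos: [0.3985, -0.2527, 0.0433]
ee_rot: [0.001, 0.707, 0.707, 0.0]
wrist_force: [-1.2, 1.8, 5.1]
gripper_width: 0.0401
gripper_force: 29.6
time: 8.8
tool_pos: [0.4296, -0.0908, 0.2125]
ee_rot: [0.001, 0.708, 0.707, 0.0]
wrist_force: [1.7, -0.1, -1.2]
gripper_width: 0.0403
gripper_force: 31.1
```

```bash
python3 steer.py '0.04 0.01 0 0 0.035;0.08 0.02 0 0 0.035;0.12 0.03 0 0 0.035;0.16 0.04 0 0 0.035;0.2 0.055 0 0 0.035;0.24 0.07 0 0 0.035;0.28 0.08 0 0 0.035;0.31 0.088 0 0 0.035;0.31 0.088 0 0 0.035;0.31 0.088 0 0 0.035' 30
python3 steer.py '0 0 0 0 0.035;0 0 0 0 0.035'
```

```text
time: 9.63
tool_pos: [0.5174, 0.22, 0.2119]
ee_rot: [-0.0, 0.706, 0.708, 0.001]
wrist_force: [-0.4, -1.0, -2.0]
gripper_width: 0.0398
gripper_force: 31.1
time: 9.8
tool_pos: [0.5179, 0.2159, 0.2117]
ee_rot: [0.001, 0.708, 0.706, -0.0]
wrist_force: [-0.0, -1.1, -0.3]
gripper_width: 0.04
gripper_force: 31.1
```

Contact is expected at TCP z of about 0.051. Stopping just above, then pressing lightly.

```bash
python3 steer.py '0.003 -0.001 0.04 0 0.035;0.003 -0.001 0.08 0 0.035;0.003 -0.001 0.12 0 0.035;0.003 -0.001 0.14 0 0.035;0.003 -0.001 0.152 0 0.035;0.003 -0.001 0.158 0 0.035;0.003 -0.001 0.158 0 0.035;0.003 -0.001 0.16 0 0.035;0.003 -0.001 0.162 0 0.035;0.003 -0.001 0.162 0 0.035' 30
```

```text
time: 10.63
tool_pos: [0.5181, 0.2208, 0.0513]
ee_rot: [0.001, 0.708, 0.707, 0.001]
wrist_force: [-1.1, -1.4, 4.9]
gripper_width: 0.0401
gripper_force: 31.6
```

```bash
python3 steer.py '0 0 0 0 0.05;0 0 0 0 0.06;0 0 0 0 0.06;0 0 -0.01 0 0.06;0 0 -0.05 0 0.06;0 0 -0.09 0 0.06;0 0 -0.13 0 0.06;0 0 -0.16 0 0.06;0 0 -0.16 0 0.06' 30
python3 steer.py '-0.04 -0.005 0 0 0.06;-0.08 -0.01 0 0 0.06;-0.12 -0.015 0 0 0.06;-0.16 -0.02 0 0 0.06;-0.2 -0.025 0 0 0.06;-0.24 -0.03 0 0 0.06;-0.28 -0.03 0 0 0.06;-0.32 -0.035 0 0 0.06;-0.36 -0.04 0 0 0.06;-0.40 -0.045 0 0 0.06'
python3 steer.py '-0.04 0 0 0 0.06;-0.08 0 0 0 0.06;-0.103 0 0 0 0.06;-0.103 0 0 0 0.06;-0.103 0 0 0 0.06;-0.103 0 0 0 0.06'
```

```text
time: 11.38
tool_pos: [0.5191, 0.2224, 0.2169]
ee_rot: [0.002, 0.707, 0.707, 0.004]
wrist_force: [1.2, -0.5, -0.3]
gripper_width: 0.0601
gripper_force: 0.0
time: 12.22
tool_pos: [0.4708, -0.1812, 0.2103]
ee_rot: [0.001, 0.707, 0.707, 0.0]
wrist_force: [1.6, 0.5, -0.6]
gripper_width: 0.0607
gripper_force: 0.0
time: 12.72
tool_pos: [0.4716, -0.2814, 0.2097]
ee_rot: [-0.0, 0.707, 0.707, 0.0]
wrist_force: [-0.7, 0.2, 0.1]
gripper_width: 0.0603
gripper_force: 0.0
```

```bash
python3 steer.py '-0.001 0 0.04 0 0.06;-0.001 0 0.08 0 0.06;-0.001 0 0.12 0 0.06;-0.001 0 0.15 0 0.06;-0.001 0 0.165 0 0.06;-0.001 0 0.165 0 0.06;-0.001 0 0.165 0 0.06;-0.001 0 0.165 0 0.03;-0.001 0 0.165 0 0.03;-0.001 0 0.165 0 0.03' 30
python3 steer.py '0 0 0 0 0.03;0 0 0 0 0.03'
python3 steer.py '0 0 -0.02 0 0.03;0 0 -0.05 0 0.03;0 0 -0.09 0 0.03;0 0 -0.13 0 0.03;0 0 -0.17 0 0.03;0 0 -0.17 0 0.03;0 0 -0.17 0 0.03;0.04 0 -0.17 0 0.03;0.08 0 -0.17 0 0.03;0.12 0 -0.17 0 0.03' 30
python3 steer.py '0.04 0 0 0 0.03;0.08 -0.005 0 0 0.03;0.12 -0.01 0 0 0.03;0.148 -0.012 0 0 0.03;0.148 -0.012 0 0 0.03;0.148 -0.012 0 0 0.03;0.148 -0.012 0 0 0.03' 30
```

```text
time: 13.55
tool_pos: [0.4725, -0.2838, 0.0464]
ee_rot: [0.001, 0.707, 0.707, 0.0]
wrist_force: [0.3, 0.9, 6.0]
gripper_width: 0.0332
gripper_force: 29.3
time: 13.72
tool_pos: [0.4725, -0.2839, 0.0465]
ee_rot: [0.002, 0.707, 0.707, 0.0]
wrist_force: [0.1, 2.3, 6.9]
gripper_width: 0.0334
gripper_force: 29.3
time: 14.55
tool_pos: [0.4704, -0.1623, 0.2134]
ee_rot: [-0.001, 0.708, 0.706, -0.0]
wrist_force: [0.9, -0.1, -0.5]
gripper_width: 0.0334
gripper_force: 30.2
time: 15.13
tool_pos: [0.4591, -0.0162, 0.2138]
ee_rot: [-0.0, 0.708, 0.707, -0.0]
wrist_force: [-0.2, -0.5, -1.1]
gripper_width: 0.0333
gripper_force: 30.2
```

Contact is expected at 0.0545, so dz is about 0.16.

```bash
python3 steer.py '0.002 0 0.04 0 0.03;0.002 0 0.08 0 0.03;0.002 0 0.12 0 0.03;0.002 0 0.14 0 0.03;0.002 0 0.152 0 0.03;0.002 0 0.157 0 0.03;0.002 0 0.157 0 0.03;0.002 0 0.159 0 0.03;0.002 0 0.161 0 0.03;0.002 0 0.161 0 0.03' 30
```

```text
time: 15.97
tool_pos: [0.4606, -0.0138, 0.0544]
ee_rot: [0.001, 0.708, 0.707, 0.001]
wrist_force: [0.8, -0.4, 1.0]
gripper_width: 0.0335
gripper_force: 30.5
```

```bash
python3 steer.py '0 0 0.0015 0 0.03;0 0 0.0015 0 0.03;0 0 0.0015 0 0.045;0 0 0.0015 0 0.055;0 0 0.0015 0 0.06;0 0 -0.01 0 0.06;0 0 -0.05 0 0.06;0 0 -0.09 0 0.06;0 0 -0.13 0 0.06;0 0 -0.17 0 0.06' 30
python3 steer.py '-0.04 0.004 -0.02 0 0.06;-0.08 0.008 -0.03 0 0.06;-0.12 0.011 -0.03 0.06 0.06;-0.146 0.011 -0.03 0.12 0.06;-0.146 0.011 -0.03 0.12 0.06;-0.146 0.011 -0.03 0.12 0.06;-0.146 0.011 -0.03 0.12 0.06'
python3 - <<'E'
from h import *
cam('side',tag='5');c=cam('wrist',tag='5');P=cloud(c)
cv2.imwrite('pics/s5.png',cv2.resize(cv2.imread('pics/side5.png')[170:370,230:430],None,fx=3,fy=3,interpolation=2))
q=P.reshape(-1,3);q=q[(abs(q[:,0]-.472)<.05)&(abs(q[:,1]+.16)<.07)]
for lo,hi in((.108,.124),(.118,.124),(.026,.036)):
  s=q[(q[:,2]>lo)&(q[:,2]<hi)]; print(len(s), s[:,2].max() if len(s) else 0, cv2.minAreaRect(s[:,:2].astype(np.float32)) if len(s) else '')
E
```

```text
time: 16.8
tool_pos: [0.459, -0.0129, 0.2261]
ee_rot: [0.0, 0.707, 0.707, 0.0]
wrist_force: [1.7, -0.1, -0.3]
gripper_width: 0.0599
gripper_force: 0.0
time: 17.38
tool_pos: [0.4704, -0.1587, 0.2538]
ee_rot: [-0.0, 0.748, 0.664, 0.0]
wrist_force: [0.0, 1.2, 0.3]
gripper_width: 0.0606
gripper_force: 0.0
1524 0.12211971241522179 ((0.4711410403251648, -0.1600760966539383), (0.08335107564926147, 0.01265788171440363), 83.50674438476562)
1457 0.12211971241522179 ((0.4710671603679657, -0.16019219160079956), (0.08318262547254562, 0.01165082398802042), 82.90660095214844)
3040 0.03458781326357274 ((0.47072267532348633, -0.16247285902500153), (0.09645882248878479, 0.05003463104367256), 83.26464080810547)
```

View pics/wrist5.png

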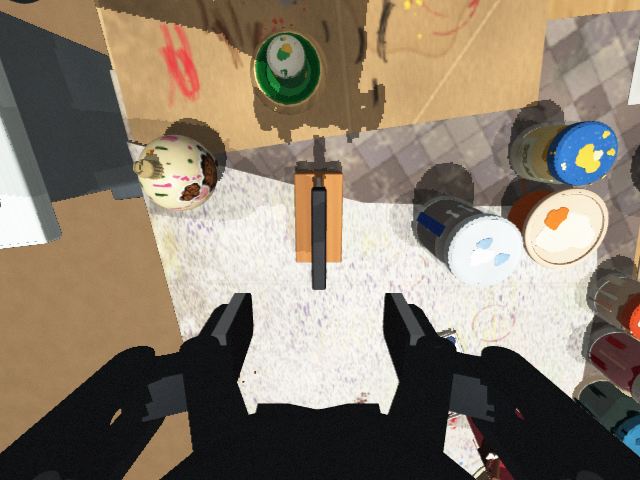

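View pics/s5.png

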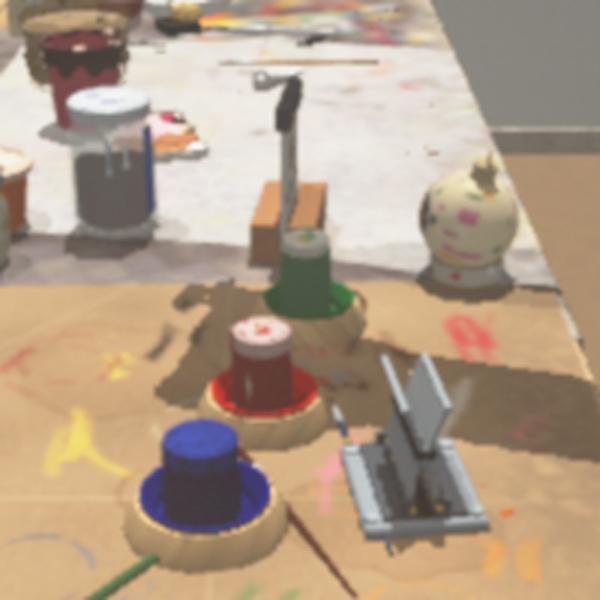

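All three pots stand upright in their own wells: blue at crop (203,470), red (262,380), green (305,275). In the wrist view the rail runs along (319,235), parallel to the fingers. Gripping it with 80 N.

```bash
python3 steer.py '-0.001 0.001 0.04 0 0.05;-0.001 0.001 0.08 0 0.05;-0.001 0.001 0.11 0 0.05;-0.001 0.001 0.13 0 0.05;-0.001 0.001 0.142 0 0.05;-0.001 0.001 0.142 0 0.05;-0.001 0.001 0.142 0 0.05;-0.001 0.001 0.142 0 0.05' 30
python3 steer.py '0 0 0 0 0.03;0 0 0 0 0.02;0 0 0 0 0.01;0 0 0 0 0.005;0 0 0 0 0.005;0 0 0 0 0.005' 40;python3 steer.py '0 0 0 0 0.005;0 0 0 0 0.005;0 0 0 0 0.005' 80
```

```text
time: 18.15
tool_pos: [0.4723, -0.1606, 0.1129]
ee_rot: [0.001, 0.748, 0.663, 0.001]
wrist_force: [-1.1, -0.2, 0.4]
gripper_width: 0.0501
gripper_force: 0.0
time: 18.65
tool_pos: [0.4717, -0.1609, 0.1122]
ee_rot: [0.001, 0.749, 0.663, 0.0]
wrist_force: [-1.3, 0.4, 6.8]
gripper_width: 0.0114
gripper_force: 42.0
time: 18.9
tool_pos: [0.4718, -0.1609, 0.1123]
ee_rot: [0.001, 0.749, 0.663, 0.0]
wrist_force: [-2.1, 0.6, 7.2]
gripper_width: 0.0108
gripper_force: 77.9
```

```bash
python3 steer.py '0 0 -0.01 0 0.005;0 0 -0.03 0 0.005;0 0 -0.06 0 0.005;0 0 -0.09 0 0.005;0 0 -0.12 0 0.005;0 0 -0.14 0 0.005;0 0 -0.14 0 0.005;0 0 -0.14 0 0.005' 80
python3 steer.py '0.035 -0.011 0 0 0.005;0.07 -0.022 0 -0.03 0.005;0.105 -0.033 0 -0.06 0.005;0.14 -0.044 0 -0.09 0.005;0.175 -0.055 0 -0.12 0.005;0.21 -0.066 0 -0.15 0.005;0.245 -0.077 0 -0.18 0.005;0.28 -0.088 0 -0.21 0.005;0.315 -0.099 0 -0.24 0.005;0.341 -0.107 0 -0.262 0.005'
python3 steer.py '0 0 0 0 0.005;0 0 0 0 0.005;0 0 0 0 0.005'
python3 - <<'E'
from h import *
a=rot(arm.get_obs()['ee_rot']);print(a.round(3),np.degrees(np.arctan2(a[1,1],a[0,1])))
cam('side',tag='6');c=cam('wrist',tag='6');P=cloud(c)
cv2.imwrite('pics/s6.png',cv2.resize(cv2.imread('pics/side6.png')[140:360,260:460],None,fx=2.7,fy=2.7,interpolation=2))
q=P.reshape(-1,3);q=q[(abs(q[:,0]-.408)<.06)&(abs(q[:,1]-.19)<.07)]
for lo,hi in((.06,.08),(.064,.076)):
  s=q[(q[:,2]>lo)&(q[:,2]<hi)]; print(len(s), cv2.minAreaRect(s[:,:2].astype(np.float32)) if len(s) else '')
E
```

```text
time: 19.57
tool_pos: [0.4717, -0.1608, 0.2527]
ee_rot: [0.001, 0.749, 0.663, 0.0]
wrist_force: [-0.8, -0.5, -1.6]
gripper_width: 0.0109
gripper_force: 78.4
time: 20.4
tool_pos: [0.4043, 0.1934, 0.2505]
ee_rot: [-0.0, 0.654, 0.756, -0.0]
wrist_force: [0.9, 0.9, -0.7]
gripper_width: 0.0109
gripper_force: 78.3
time: 20.65
tool_pos: [0.4058, 0.19, 0.2504]
ee_rot: [-0.001, 0.656, 0.755, -0.001]
wrist_force: [-0.5, -0.5, -1.6]
gripper_width: 0.0108
gripper_force: 78.3
[[-0.14   0.99  -0.002]
 [ 0.99   0.14  -0.001]
 [-0.    -0.002 -1.   ]] 8.057618883679503
551 ((0.4053717255592346, 0.2031615674495697), (0.0260885301977396, 0.03416026756167412), 7.229922771453857)
452 ((0.4053717255592346, 0.2031615674495697), (0.0260885301977396, 0.03416026756167412), 7.229922771453857)
```

View pics/wrist6.png

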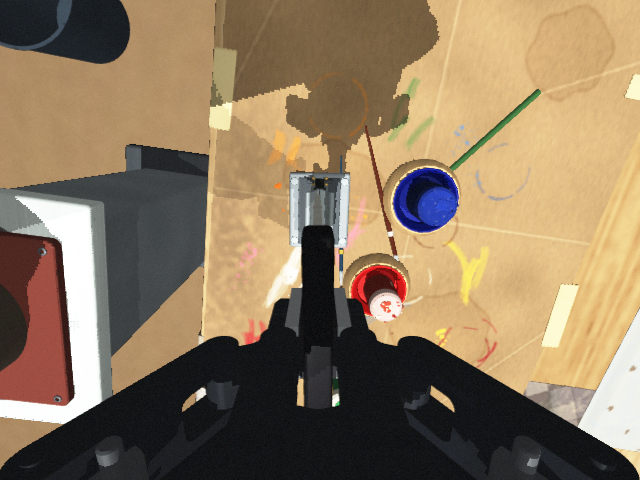

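View pics/s6.png

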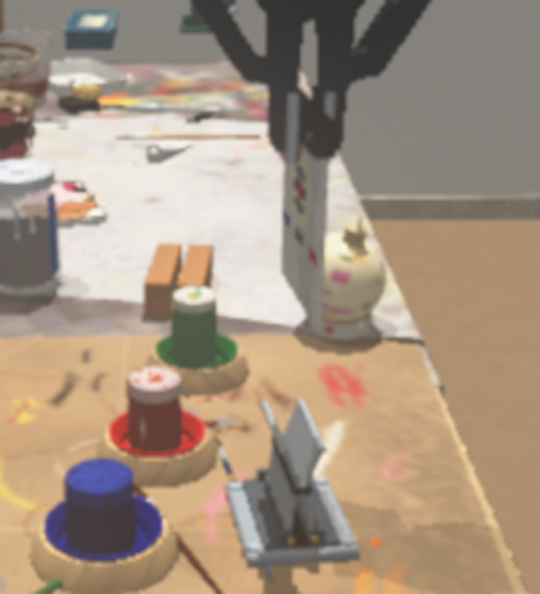

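The wrist view shows the rail over the clip at (318,235), lined up with the jaws at (320,210). The side view shows the panel hanging below the fingers at crop (305,240). I'll check its lean numerically.

```bash
python3 - <<'E'
from h import *
c=dict(np.load('pics/side6.npz'));P=cloud(c);q=P.reshape(-1,3)
a=np.radians(8.06);d=q[:,:2]-[.4072,.190];x=d@[np.cos(a),np.sin(a)];y=d@[-np.sin(a),np.cos(a)]
for z in(.145,.15,.16,.17,.18,.19,.2,.21,.22,.05,.06,.066):
    m=(abs(q[:,2]-z)<.004)&(abs(x)<.03)&(abs(y)<.06);k=m&(y>y[m].max()-.012) if m.any() else m
    if k.any(): print(z,k.sum(),'x',x[k].min().round(4),x[k].max().round(4),'med',np.median(x[k]).round(4),'ymax',y[m].max().round(4))
E
```

```text
0.145 1 x -0.0024 -0.0024 med -0.0024 ymax 0.0406
0.15 16 x -0.0039 -0.0001 med -0.0008 ymax 0.0419
0.16 26 x -0.0037 0.0003 med -0.0007 ymax 0.0425
0.17 23 x -0.0042 0.0003 med -0.0011 ymax 0.0416
0.18 27 x -0.0043 0.0 med -0.001 ymax 0.042
0.19 27 x -0.0039 0.0002 med -0.0007 ymax 0.0424
0.2 22 x -0.0037 0.0006 med -0.0007 ymax 0.0437
0.21 27 x -0.0044 0.0003 med -0.0012 ymax 0.0425
0.22 28 x -0.0039 0.0008 med -0.0006 ymax 0.0426
0.05 37 x -0.0049 0.0062 med -0.0014 ymax 0.0337
0.06 31 x -0.0087 0.0083 med -0.0052 ymax 0.0319
0.066 34 x -0.0132 0.0129 med -0.0076 ymax 0.0324
```

The panel hangs vertical, about 2 mm off the middle plane in x, so I'll shift it 2 mm and lower it into the mouth.

```bash
python3 steer.py '0 0.002 0.02 0 0.005;0 0.002 0.04 0 0.005;0 0.002 0.06 0 0.005;0 0.002 0.075 0 0.005;0 0.002 0.085 0 0.005;0 0.002 0.09 0 0.005;0 0.002 0.095 0 0.005;0 0.002 0.1 0 0.005;0 0.002 0.1 0 0.005;0 0.002 0.1 0 0.005' 80
python3 steer.py '0 0 0.004 0 0.005;0 0 0.008 0 0.005;0 0 0.012 0 0.005;0 0 0.016 0 0.005;0 0 0.02 0 0.005;0 0 0.02 0 0.005'
```

```text
time: 21.58
tool_pos: [0.4081, 0.191, 0.1515]
ee_rot: [-0.0, 0.656, 0.755, -0.0]
wrist_force: [-1.2, -0.8, -0.4]
gripper_width: 0.0108
gripper_force: 78.3
time: 22.08
tool_pos: [0.4077, 0.1909, 0.1304]
ee_rot: [-0.0, 0.656, 0.755, -0.0]
wrist_force: [-0.0, 0.0, -3.7]
gripper_width: 0.0103
gripper_force: 78.0
```

```bash
python3 steer.py '0 0 0.004 0 0.005;0 0 0.008 0 0.005;0 0 0.012 0 0.005;0 0 0.014 0 0.005;0 0 0.016 0 0.005;0 0 0.016 0 0.005' 80
python3 - <<'E'
from h import *
cam('side',tag='7');cv2.imwrite('pics/s7.png',cv2.resize(cv2.imread('pics/side7.png')[160:360,280:460],None,fx=3,fy=3,interpolation=2))
E
```

```text
time: 22.58
tool_pos: [0.4079, 0.1909, 0.1148]
ee_rot: [-0.0, 0.655, 0.755, -0.0]
wrist_force: [-1.1, -0.4, -3.9]
gripper_width: 0.0108
gripper_force: 78.1
```

View pics/s7.png

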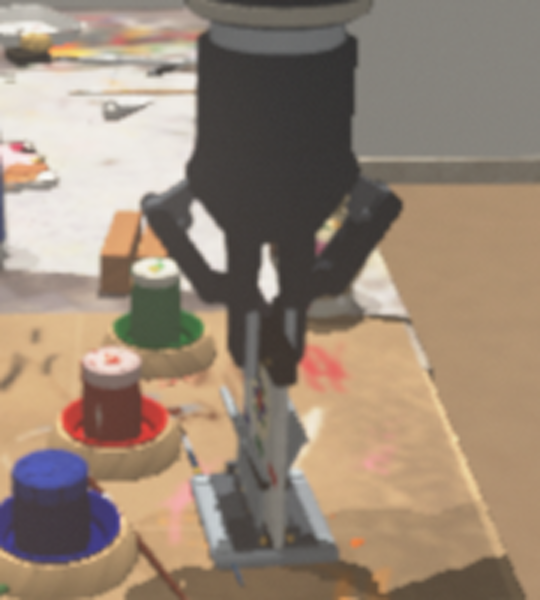

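The panel stands between the jaws, its bottom edge at about crop (275,545), near the seat. Pressing on until it makes contact.

```bash
python3 steer.py '0 0 0.001 0 0.005;0 0 0.0015 0 0.005;0 0 0.0015 0 0.005' 80; python3 steer.py '0 0 0.001 0 0.005;0 0 0.002 0 0.005;0 0 0.002 0 0.005' 80
```

```text
time: 22.88
tool_pos: [0.4085, 0.1911, 0.1143]
ee_rot: [0.0, 0.656, 0.755, 0.0]
wrist_force: [-1.6, -0.6, 5.4]
gripper_width: 0.0107
gripper_force: 79.2
time: 23.13
tool_pos: [0.4097, 0.1915, 0.1141]
ee_rot: [0.001, 0.656, 0.755, 0.001]
wrist_force: [-5.3, -4.3, 27.7]
gripper_width: 0.0106
gripper_force: 83.1
```

It seated at 0.114 as predicted, with a 28 N rise in force. Relaxing, releasing and rising.

```bash
python3 steer.py '0 0 -0.002 0 0.005;0 0 -0.002 0 0.005;0 0 -0.002 0 0.015;0 0 -0.002 0 0.03;0 0 -0.002 0 0.045;0 0 -0.002 0 0.05;0 0 -0.002 0 0.05;0 0 -0.03 0 0.05;0 0 -0.07 0 0.05;0 0 -0.11 0 0.05' 40
python3 steer.py '0 0 -0.03 0 0.05;0 0 -0.05 0 0.05;-0.04 0.04 -0.05 0 0.05;-0.07 0.07 -0.05 0 0.05;-0.1 0.1 -0.05 0 0.05;-0.1 0.1 -0.05 0 0.05;-0.1 0.1 -0.05 0 0.05;-0.1 0.1 -0.05 0 0.05'
python3 - <<'E'
from h import *
cam('side',tag='8');cv2.imwrite('pics/s8.png',cv2.resize(cv2.imread('pics/side8.png')[200:380,230:430],None,fx=3,fy=3,interpolation=2))
c=cam('top',tag='8')
for n in('side8','top8'):
    q=cloud(dict(np.load(f'pics/{n}.npz'))).reshape(-1,3)
    a=np.radians(8.06);d=q[:,:2]-[.4072,.190];x=d@[np.cos(a),np.sin(a)];y=d@[-np.sin(a),np.cos(a)]
    for z in(.08,.09,.098,.113,.121):
        m=(abs(q[:,2]-z)<.004)&(abs(x)<.03)&(abs(y)<.06)
        if m.any(): print(n,z,m.sum(),'x',x[m].min().round(4),x[m].max().round(4),'y',y[m].min().round(4),y[m].max().round(4),'z',q[m,2].max().round(4))
    for k,p,h in(('r',(.4876,.1101),.061),('g',(.459,-.0147),.067),('b',(.517,.2193),.055)):
        m=(np.hypot(*(q[:,:2]-p).T)<.035)&(abs(q[:,2]-h)<.006);print(k,m.sum(),((q[m].min(0)+q[m].max(0))/2)[:2]-p,q[m,2].max())
E
```

```text
time: 23.97
tool_pos: [0.4071, 0.1911, 0.2225]
ee_rot: [-0.001, 0.655, 0.756, -0.001]
wrist_force: [2.4, -0.5, -0.1]
gripper_width: 0.0499
gripper_force: 0.0
time: 24.63
tool_pos: [0.5216, 0.1056, 0.2712]
ee_rot: [-0.001, 0.656, 0.755, 0.0]
wrist_force: [-1.4, 0.1, -0.5]
gripper_width: 0.0506
gripper_force: 0.0
side8 0.08 63 x -0.0012 0.0031 y -0.0328 0.0435 z 0.0839
side8 0.09 65 x -0.0005 0.0031 y -0.0351 0.0422 z 0.0939
side8 0.098 48 x 0.0 0.0033 y -0.0343 0.0423 z 0.1019
side8 0.113 90 x -0.0035 0.0077 y -0.0321 0.0454 z 0.1168
side8 0.121 247 x -0.0058 0.0075 y -0.0409 0.0456 z 0.1248
r 183 [2.22163705e-05 2.00807415e-03] 0.06302313993604203
g 118 [0.00142132 0.00250704] 0.0691594374707894
b 331 [0.00108344 0.00284591] 0.057176982567351986
r 259 [0.00226736 0.00081121] 0.06349796807067287
g 242 [0.0031174  0.00180611] 0.06972174165990053Traceback (most recent call last):
  File "<stdin>", line 11, in <module>
    return umr_minimum(a, axis, None, out, keepdims, initial, where)
ValueError: zero-size array to reduction operation minimum which has no identity
```

View pics/s8.png

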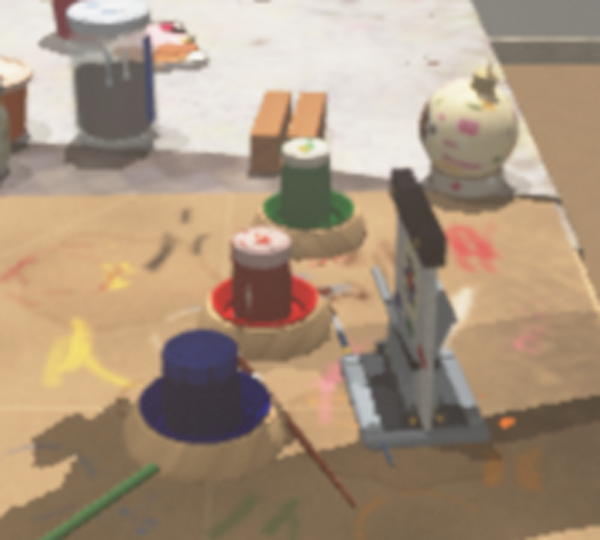

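The panel stands upright in the clip at (425,300), centred to about 2 mm. The pots are within about 4 mm of their holder axes at floor height, and the robot is clear of everything. Handing in.

```bash
python3 -c "
from rig import arm
print(arm.close_job())"
```

```text
the job is handed in; nothing more can be done
None
```

I handed the job in at about 25 s: all three pots are upright on the floor of their own holders, the panel stands by itself in the clip, fully seated and centred, and the bauble and jar were left alone; no verdict was printed.

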